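# Deposit a coin roll through the sprung flap of the cash box

## Task

Deposit the orange coin roll that lies near the front edge of the counter, before the robot, in the blue cash box: push the sprung flap inwards and keep it open while you bring the roll in past it, lying crosswise and centred, and lower it gently until you feel it rest in the grooved tray inside before letting go. Then withdraw so that the flap springs fully shut with the roll lying in the groove, and leave the green and blue rolls alone.

Things in the scene. Friction and masses are not known exactly. Their poses are not given: they have to be found in the camera images.
- orange_roll: Coin roll to deposit: orange cylinder 64 mm long, 22 mm across, 0.08 to 0.16 kg, lying in any of three places. Origin on its underside as built, mid-length; own y along its length; the origin turns with the roll as it rolls. Hold it by its two flat ends (62 mm apart), tips about 9 mm past its axis: only so is there room for the fingers in the box.
- green_roll: Bystander: green coin roll lying on the counter, 64 mm long, 24 mm across. Origin on its underside as built, mid-length; own y along its length; the origin turns with the roll as it rolls.
- blue_roll: Bystander: blue coin roll lying on the counter, 64 mm long, 26 mm across. Origin on its underside as built, mid-length; own y along its length; the origin turns with the roll as it rolls.
- deposit_box: Blue steel cash box, fixed, 121 mm deep (x -36 to 85 mm), 164 wide (y), 117 high. Origin on the counter below the flap's hinge; x from front (robot side) to back, y along the hinge, z up. A roof (top z 117) covers all behind the hinge (x over 0) and bars an upright tool from the tray; the tool must lean back towards the robot (its fingers pointing to +x and down), about 40 degrees from vertical.
- throat (a point): Point in the opening (throat) on the centre line of the way in: box frame (-18, 0, 100) mm; axes as the box. The throat is 152 mm wide (y) and slopes 40 degrees from the hinge (x 0, z 115) down to the front edge (x -32, z 88); this point is 24 mm down the slope from the hinge. The way in is square to it: along (sin 40, 0, -cos 40) in box axes.
- flap (a joint): Steel flap with a yellow strip, 32 x 148 mm, hinged at the throat's upper edge; 10 mm gap below it. 0 = shut (flush with the slope), grows inwards to 1.4 rad. Spring: 0.04 N m shut, 0.16 at 1.2 rad (2 to 8 N at the roll; drag changes as you start or stop). At about 1.2 rad the roll gets by; the flap then rests on roll and fingers and shuts as they leave. It clears a roll lying in the groove.
- flap_edge (a point): Middle of the flap's free edge, 30 mm from the hinge; moves with the flap.
- well: Inside of the box that carries the tray; pose as deposit_box. The tray, a rigid black V groove open upwards, runs along box y from -25 to 25 mm (fingers on the roll's ends pass beside it, 30 mm free below). Its depth differs each time, unseen: a roll in it has its axis 42 to 55 mm past point throat along the way in (box x 9 to 17, z 67 to 57 mm). Feel for it; do not press over 30 N.
Mind the look-alikes: they are no part of the job. Of the things that look like the orange_roll, take the one that is nearest to the robot's base at the start.

How it is judged (in metres and radians):
On the way, in this order (a step that is already met when the one before it is completed fails the run):
1. the held orange roll or the fingers holding it push the flap open by more than 0.5 rad (value of joint flap above 0.5 rad and contact force between the fingers and orange_roll above 2 N and distance between orange_roll and throat below 0.06 m), for 0.05 s.
2. with the flap still open (over 0.5 rad) and the roll still held, the roll touches the grooved tray (value of joint flap above 0.5 rad and contact force between the fingers and orange_roll above 2 N and contact force between well and orange_roll above 0.7 N), for 0.1 s.
At the end, for the whole second after the job is handed in: The orange roll lies at rest in the groove of the tray inside the cash box, along the groove within 0.12 rad and centred within 15 mm, and the flap is shut (under 0.05 rad) (contact force between well and orange_roll above 0.5 N and y of orange_roll in the frame of well between -0.015 and 0.015 m and horizontal distance between orange_roll and well below 0.035 m and height (world z) of orange_roll between 0.025 and 0.09 m and angle between the y axis of orange_roll and the y axis of well, either way round below 0.12 rad and linear speed of orange_roll below 0.02 m/s and value of joint flap below 0.05 rad); the robot touches nothing.
It fails at once if the roll is pressed on the tray with more than 30 N (contact force between well and orange_roll above 30 N).
It fails at once if the green roll is moved by more than 15 mm (distance of green_roll from where it was at the start of the episode above 0.015 m).
It fails at once if the blue roll is moved by more than 15 mm (distance of blue_roll from where it was at the start of the episode above 0.015 m).
It also fails if it takes over 56 s, if anything falls off the work surface, if the arm or the gripper's body presses on something with over 40 N, if the wrist force passes 120 N, or if a joint passes its speed limit or range.

## Robot

A 6-joint arm with a two-finger parallel gripper is mounted at the origin on a cart in front of the work surface, level with it; the furniture and walls round the work are solid. World frame = base frame: x ahead of the robot, y to its left, z up, the work surface at z = 0. Lengths are in m, angles in degrees, forces in N, time in s.
With the tool pointing down it reaches from about 0.375 to 0.9 m from the base axis. Payload 3.1 kg.
Tool frame: the origin (TCP) lies on the centre line of the jaws, within the pads' length; the fingertips stand 25 mm ahead of it and the grasp point (between the pads) lies 6 mm ahead of it; z points along the fingers, y is the line along which they close (so a half turn about z gives the same grasp; the last joint's range is limited). The gripper opens to 87 mm and grips with 3 to 60 N. Pads are 19 mm wide; open, the fingers measure 117 mm over their backs; the gripper's body (75 mm by 190 mm) begins 51 mm behind the grasp point.
Start: joints at [64.143, 30.224, 82.088, -0, 67.689, -10.227], TCP at [0.168, 0.602, 0.248] pointing down, gripper open.
Joint ranges: [-176.69, 176.69], [-43.24, 126.21], [12.49, 139.97], [-82, 262], [0, 151.66], [-163.58, 163.58]. Speed limits (degrees/s): [159.86, 159.86, 180, 180, 180, 180].

## Interface

Orientations are given as a 3x3 rotation matrix whose columns are the frame's x, y, z axes.
In Python, from rig import read_state, capture, camera_params, hand_in gives the robot as it stands.
- The arm moves only by the tool apply_moves, never from a script. Its argument "rows" is a list of rows, each an object of numbers: "x", "y", "z": the shift along the tool's x, y, z in mm; "rx", "ry", "rz": the turn, a rotation vector about the tool's x, y, z in units of 6 degrees (1.0 is 6 degrees); "claw": the closure in counts, from 0 (fully open) to 255 (shut). A call has 1 to 10 rows; each row is the pose to reach, as a shift and turn from the pose commanded when the call began, along the tool's axes at that moment; what a row does not reach only later rows make up. A row lasts 1/8 s, in which the tool goes at most 62.5 mm and 10.7 degrees, less where a joint would pass 70% of its speed; a pose out of reach is approached as far as the arm can. A call with a gripper value outside its range is refused whole. The fingers move at their own pace and stop on an object; the grip force is fixed at half the most. Time passes only in rows, so rows that repeat a pose let the fingers close. It gives the time, the measured TCP pose, the force, the opening and the grip force at its end, in the units of the state.
- read_state(): the state, without advancing time (a new reading comes with each control period).
- capture(name): name is "scene" or "side" or "wrist"; returns (picture, depth): 384x512x3 uint8, red, green, blue; 384x512 float32, m along the optical axis (not along the pixel's ray), 0 where there is no reading.
- camera_params(name): a dict with "fx", "fy", "cx", "cy" (pixels), "xyz" and "orientation" of the camera in the world. Camera axes: x right, y up, looking along -z (the intrinsics and any distortion apply to the point x, -y, -z); pixel columns grow to the right and rows downward; lengths in m; the calibration is good to about 2 mm. A picture is of the moment at which its call begins: read the wrist's pose just before it. camera_params takes no time and is no camera call; for the wrist camera it gives the pose at the moment of the call.
- hand_in(): hands the job in; it is judged then, once.
The state is a dict: "time_s": time; "joint_positions": joint angles; "qvel": joint speeds; "tau": joint torques, N m; "position": TCP position; "tcp_rot": TCP orientation; "force": force on the tool from outside, world axes, zero at the start; "moment": the same for the moment, N m; "opening": opening from 0.0 (shut) to 1.0 (fully open); "grasp_force": force on a finger pad.
Only numpy, scipy, OpenCV 4.12 (cv2) and the standard library are available. Lean on these libraries where they do the work, as an engineer would, in place of code of your own. Each camera call takes 0.05 s, during which the arm holds its last target. There are 200 camera calls.

## Working session

There is one attempt and no reset: what is moved stays moved. The work goes in short steps, Python scripts to look and compute and a tool call to move; the robot and the scene stay as the last step left them, time stands still between calls to the robot, and variables do not carry over. Pictures are saved under pics/ and viewed, at most 10 in all, crops included, and the job is handed in when it is done.

Besides the shell and the picture viewer there is one more tool, called after ">>>" by a JSON object that holds its "api" and its "payload", one argument or row to a line. apply_moves: Moves the arm, as the interface text tells. Its arguments: {"type":"object","properties":{"rows":{"type":"array"}},"required":["rows"]}

```bash
mkdir -p pics; ls; python3 - <<'E'
from rig import *
import cv2,numpy as np
s=read_state();print({k:np.round(v,3).tolist() for k,v in s.items()})
for n in ("scene","side"):
    p,d=capture(n);cv2.imwrite(f"pics/{n}0.png",p[:,:,::-1]);np.save(f"{n}0.npy",d);print(n,camera_params(n))
E
```

```text
pics
{'time_s': 0.0, 'joint_positions': [64.143, 30.278, 82.156, -0.001, 67.688, -10.226], 'qvel': [-0.036, -0.077, 0.066, -0.01, -0.088, -0.042], 'tau': [-0.001, -44.005, -17.659, 0.063, 0.058, -0.0], 'position': [0.168, 0.601, 0.247], 'tcp_rot': [[-0.963, 0.269, -0.001], [0.269, 0.963, -0.002], [0.0, -0.002, -1.0]], 'force': [0.384, 0.581, -0.534], 'moment': [-0.028, -0.063, 0.023], 'grasp_force': 0.0, 'opening': 0.997}
scene {'fx': 351.1657789482158, 'fy': 351.1657789482158, 'cx': 257.7868249475198, 'cy': 193.46213494054905, 'xyz': array([ 0.16371808, -0.33051272,  0.46374704]), 'orientation': array([[ 0.90561848,  0.1845248 , -0.3818452 ],
       [-0.42405007,  0.38113644, -0.82153305],
       [-0.00605811,  0.905917  ,  0.42341196]])}
side {'fx': 482.71751562990875, 'fy': 482.71751562990875, 'cx': 256.92242642350493, 'cy': 190.20728657262205, 'xyz': array([0.2388976 , 1.16882327, 0.58569896]), 'orientation': array([[-0.95005959,  0.16700713, -0.26361979],
       [-0.31156101, -0.45945041,  0.83176622],
       [ 0.01779067,  0.87236113,  0.48853818]])}
```

View pics/scene0.png

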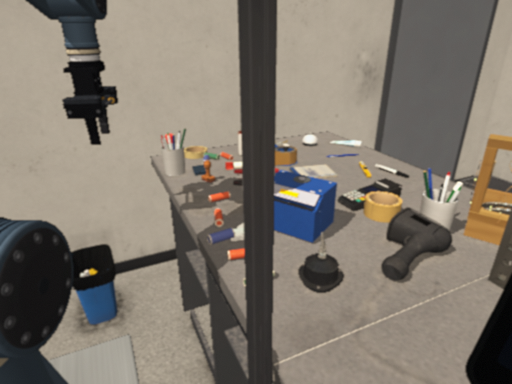

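View pics/side0.png

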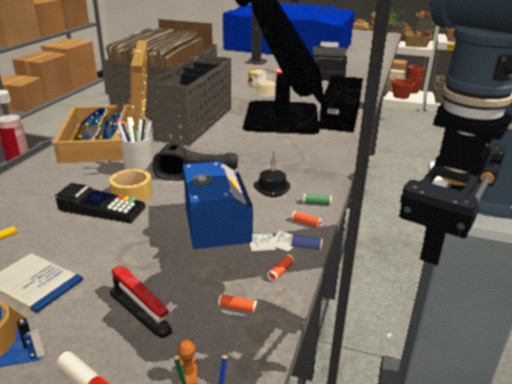

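The side view shows three orange rolls at (306,219), (282,267) and (237,303), plus the green roll at (317,199), the blue roll at (307,242) and the box at (218,205). The scene view shows orange at (238,254), (219,216) and (219,197). The orange figure at (187,360) and the red stapler are not rolls. Next I'll locate them all.

```bash
cat > h.py <<'E'
import numpy as np,cv2
from rig import *
def cloud(n,d,c=None):
    c=c or camera_params(n);v,u=np.mgrid[:384,:512]
    P=np.stack([(u-c['cx'])/c['fx']*d,-(v-c['cy'])/c['fy']*d,-d],-1)
    return P@np.array(c['orientation']).T+c['xyz']
def blobs(img,P,d,lo,hi,zmax=.05,amin=25):
    m=cv2.inRange(cv2.cvtColor(img,cv2.COLOR_BGR2HSV),lo,hi)*((d>0)&(P[...,2]<zmax)&(P[...,2]>-.02))
    k,l,st,ce=cv2.connectedComponentsWithStats(m.astype(np.uint8))
    for i in range(1,k):
        if st[i,4]>=amin: yield ce[i],P[l==i]
E
python3 - <<'E'
from h import *
for n in("scene","side"):
    im=cv2.imread(f"pics/{n}0.png");d=np.load(f"{n}0.npy");P=cloud(n,d)
    for nm,lo,hi in(("orange",(2,150,90),(15,255,255)),("green",(45,80,40),(85,255,255)),("blue",(105,90,40),(130,255,200))):
        for c,p in blobs(im,P,d,lo,hi,.2):
            m=np.median(p,0)
            if np.hypot(*m[:2])>1.1: continue
            q=p[:,:2]-p[:,:2].mean(0);w,V=np.linalg.eigh(q.T@q/len(q))
            print(n,nm,c.round(),len(p),m.round(3),"r",np.hypot(*m[:2]).round(3),"ext",np.percentile(p,[3,97],0).round(3).tolist(),"yaw",np.degrees(np.arctan2(V[1,1],V[0,1])).round(1))
E
```

```text
scene orange [225. 155.] 33 [0.604 0.915 0.016] r 1.097 ext [[0.595, 0.892, 0.01], [0.61, 0.94, 0.021]] yaw 105.0
scene orange [207. 172.] 115 [0.472 0.733 0.02 ] r 0.872 ext [[0.46, 0.718, 0.006], [0.489, 0.75, 0.068]] yaw 129.2
scene orange [229. 165.] 45 [0.575 0.8   0.019] r 0.985 ext [[0.563, 0.793, 0.007], [0.585, 0.81, 0.026]] yaw 172.7
scene orange [220. 196.] 112 [0.459 0.573 0.015] r 0.734 ext [[0.434, 0.568, 0.005], [0.485, 0.584, 0.021]] yaw -174.3
scene orange [218. 214.] 53 [0.414 0.46  0.02 ] r 0.619 ext [[0.405, 0.438, 0.016], [0.425, 0.483, 0.021]] yaw 73.9
scene orange [237. 253.] 129 [0.393 0.275 0.016] r 0.479 ext [[0.368, 0.231, 0.005], [0.407, 0.288, 0.049]] yaw 70.9
scene green [427. 185.] 43 [0.849 0.192 0.126] r 0.87 ext [[0.84, 0.189, 0.097], [0.858, 0.198, 0.156]] yaw 156.7
scene blue [304. 208.] 2705 [0.577 0.303 0.066] r 0.652 ext [[0.526, 0.258, 0.01], [0.668, 0.426, 0.118]] yaw 68.5
scene blue [430. 182.] 70 [0.885 0.212 0.12 ] r 0.91 ext [[0.882, 0.201, 0.086], [0.889, 0.223, 0.15]] yaw -141.2
side orange [120. 196.] 25 [0.822 0.356 0.03 ] r 0.896 ext 
[... 974 characters left out ...]
9]] yaw 120.7
side blue [215. 208.] 4355 [0.568 0.417 0.087] r 0.705 ext [[0.501, 0.297, 0.013], [0.657, 0.455, 0.119]] yaw 125.5
side blue [ 97. 197.] 118 [0.868 0.381 0.032] r 0.948 ext [[0.853, 0.362, 0.03], [0.883, 0.401, 0.035]] yaw 107.3
side blue [306. 242.] 244 [0.386 0.375 0.02 ] r 0.538 ext [[0.361, 0.365, 0.011], [0.409, 0.381, 0.026]] yaw -174.8
side blue [ 56. 293.] 447 [0.765 0.66  0.011] r 1.01 ext [[0.752, 0.611, 0.005], [0.778, 0.703, 0.013]] yaw 78.0
side blue [ 19. 351.] 724 [0.735 0.787 0.004] r 1.077 ext [[0.703, 0.76, 0.002], [0.76, 0.807, 0.049]] yaw 165.7
side blue [223. 371.] 132 [0.386 0.82  0.139] r 0.906 ext [[0.384, 0.814, 0.124], [0.389, 0.825, 0.152]] yaw 109.5
```

The candidates are orange rolls at side (305,219), r 0.49; (283,265), r 0.62; and (236,303), r 0.74. The nearest is the one at (305,219), between the green and blue rolls. I'll check it with a close wrist view while I fit the box.

```bash
cat >> h.py <<'E'
from scipy.spatial.transform import Rotation as Ro
def plan(p,R,off=16.0,cmd=None):
    """shift (mm) and turn (6deg units) to bring the point `off` mm ahead of TCP to p with R"""
    s=read_state() if cmd is None else cmd;R0=np.array(s['tcp_rot']);R=np.array(R)
    t=np.array(p)-R[:,2]*off/1e3
    print("xyz",(R0.T@(t-s['position'])*1e3).round(1),"r",(Ro.from_matrix(R0.T@R).as_rotvec(degrees=True)/6).round(3))
def down(yaw):
    a=np.radians(yaw);y=np.array([np.cos(a),np.sin(a),0]);z=np.array([0,0,-1.]);return np.c_[np.cross(y,z),y,z]
E
python3 - <<'E'
from h import *
from scipy.optimize import least_squares
for n in("scene","side"):
    im=cv2.imread(f"pics/{n}0.png");d=np.load(f"{n}0.npy");P=cloud(n,d)
    m=cv2.inRange(cv2.cvtColor(im,cv2.COLOR_BGR2HSV),(105,90,40),(130,255,230))>0
    p=P[m&(P[...,2]>.015)&(P[...,2]<.08)&(np.linalg.norm(P[...,:2]-[.58,.36],axis=-1)<.14)]
    if n=="scene":A=[p]
    else:A.append(p)
X=np.vstack(A)[:,:2];print([len(a) for a in A])
def f(q):
    c,s=np.cos(q[2]),np.sin(q[2]);L=(X-q[:2])@np.array([[c,-s],[s,c]])-[.0245,0]
    e=np.abs(L)-[.0605,.082]; return np.where((e<0).all(1),e.max(1),np.linalg.norm(np.maximum(e,0),axis=1))
best=min((least_squares(f,[.555,.36,a],loss='soft_l1',f_scale=.003) for a in np.radians(range(-60,61,10))),key=lambda r:r.cost)
print(best.x,np.degrees(best.x[2]),best.cost,np.median(abs(f(best.x))))
plan([.401,.283,.18],down(-12))
c=camera_params("wrist");s=read_state();R=np.array(s['tcp_rot']);print(R.T@(c['xyz']-s['position']),R.T@c['orientation'],c['fx'])
E
```

```text
[1481, 1733]
[0.56616421 0.34290198 0.53558797] 30.686930186442403 0.0031461309232401263 0.000908572786133887
xyz [-310.1 -243.7   51. ] r [-1.7000e-02  1.1000e-02  1.4395e+01]
[ 0.07817734 -0.00067634 -0.13725731] [[-5.98382675e-04  9.57880653e-01  2.87165974e-01]
 [ 9.99999585e-01  3.75985346e-04  8.29601553e-04]
 [ 6.86689079e-04  2.87166351e-01 -9.57880481e-01]] 279.602331821002
```

>>> {"api": "apply_moves", "payload": {
  "rows": [
    {"x": -310, "y": -244, "z": 30, "rx": 0, "ry": 0, "rz": 14.4},
    {"x": -310, "y": -244, "z": 30, "rx": 0, "ry": 0, "rz": 14.4},
    {"x": -310, "y": -244, "z": 30, "rx": 0, "ry": 0, "rz": 14.4},
    {"x": -310, "y": -244, "z": 30, "rx": 0, "ry": 0, "rz": 14.4},
    {"x": -310, "y": -244, "z": 30, "rx": 0, "ry": 0, "rz": 14.4},
    {"x": -310, "y": -244, "z": 30, "rx": 0, "ry": 0, "rz": 14.4},
    {"x": -310, "y": -244, "z": 30, "rx": 0, "ry": 0, "rz": 14.4},
    {"x": -310, "y": -244, "z": 30, "rx": 0, "ry": 0, "rz": 14.4},
    {"x": -310, "y": -244, "z": 30, "rx": 0, "ry": 0, "rz": 14.4},
    {"x": -310, "y": -244, "z": 30, "rx": 0, "ry": 0, "rz": 14.4}
  ]
}}

```text
validation failed for argument at $.ro...
```

```bash
cat > look.py <<'E'
from h import *
import sys
n=sys.argv[1]
s=read_state();c=camera_params("wrist");p,d=capture("wrist")
im=np.ascontiguousarray(p[:,:,::-1]);cv2.imwrite(f"pics/{n}.png",im);np.save(f"{n}.npy",d);np.savez(f"{n}c.npz",**c)
P=cloud("wrist",d,c)
print(s['time_s'],np.round(s['position'],4),np.round(s['tcp_rot'],3).tolist(),np.round(s['joint_positions'],1))
for nm,lo,hi in(("orange",(2,150,90),(15,255,255)),("green",(45,80,40),(85,255,255)),("blue",(105,90,40),(130,255,200))):
    for ce,q in blobs(im,P,d,lo,hi,.05,200):
        r=cv2.minAreaRect((q[:,:2]*1e3).astype(np.float32))
        print(nm,ce.round(),len(q),np.median(q,0).round(4),"top",np.percentile(q[:,2],95).round(4),r)
E
python3 look.py w1
```

```text
0.1 [0.1681 0.6013 0.2467] [[-0.963, 0.269, -0.001], [0.269, 0.963, -0.002], [0.0, -0.002, -1.0]] [ 64.1  30.3  82.1   0.   67.7 -10.2]
```

View pics/w1.png

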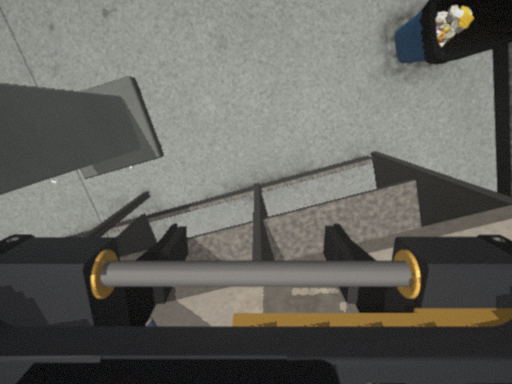

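That picture shows only the floor and the fingers at (170,250) and (345,250), because the move was refused. The rows probably need "claw" as well.

>>> {"api": "apply_moves", "payload": {
  "rows": [
    {"x": -310, "y": -244, "z": 30, "rx": 0, "ry": 0, "rz": 14.4, "claw": 0},
    {"x": -310, "y": -244, "z": 30, "rx": 0, "ry": 0, "rz": 14.4, "claw": 0},
    {"x": -310, "y": -244, "z": 30, "rx": 0, "ry": 0, "rz": 14.4, "claw": 0},
    {"x": -310, "y": -244, "z": 30, "rx": 0, "ry": 0, "rz": 14.4, "claw": 0},
    {"x": -310, "y": -244, "z": 30, "rx": 0, "ry": 0, "rz": 14.4, "claw": 0},
    {"x": -310, "y": -244, "z": 30, "rx": 0, "ry": 0, "rz": 14.4, "claw": 0},
    {"x": -310, "y": -244, "z": 30, "rx": 0, "ry": 0, "rz": 14.4, "claw": 0},
    {"x": -310, "y": -244, "z": 30, "rx": 0, "ry": 0, "rz": 14.4, "claw": 0},
    {"x": -310, "y": -244, "z": 30, "rx": 0, "ry": 0, "rz": 14.4, "claw": 0},
    {"x": -310, "y": -244, "z": 30, "rx": 0, "ry": 0, "rz": 14.4, "claw": 0}
  ]
}}

```text
time_s: 1.4
position: [0.4009, 0.2835, 0.2175]
tcp_rot: [[0.205, 0.979, -0.0], [0.979, -0.205, -0.0], [-0.0, -0.0, -1.0]]
force: [0.4, 0.7, 0.1]
opening: 0.995
grasp_force: 0.0
```

```bash
python3 look.py w2
```

```text
1.4 [0.4009 0.2835 0.2175] [[0.205, 0.979, -0.0], [0.979, -0.205, -0.0], [-0.0, -0.0, -1.0]] [ 22.2  22.5 102.9   0.   54.7  34.1]
orange [233.  21.] 785 [0.413  0.4525 0.0196] top 0.0217 ((412.6611633300781, 452.5860290527344), (43.21700668334961, 19.111745834350586), 73.48888397216797)
orange [260. 179.] 642 [0.4072 0.2791 0.0198] top 0.0217 ((406.82568359375, 277.71551513671875), (18.03569221496582, 55.7153434753418), 78.12548065185547)
blue [388.  98.] 1209 [0.5733 0.3366 0.0101] top 0.0372 ((584.6730346679688, 347.0843200683594), (60.39058303833008, 151.54922485351562), 25.758956909179688)
blue [365. 121.] 1151 [0.5367 0.3198 0.0312] top 0.0482 ((534.46484375, 323.604248046875), (1.9037011861801147, 160.2523651123047), 30.372678756713867)
```

View pics/w2.png

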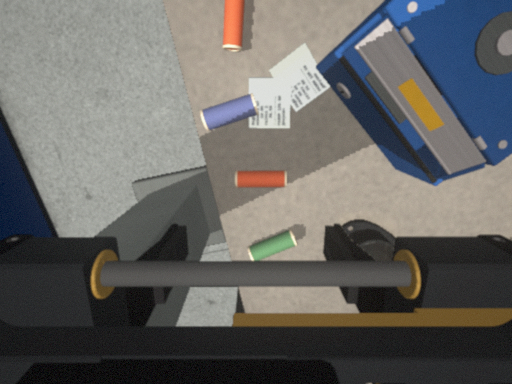

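The wrist view shows the target at (261,179), blue at (230,111), green at (272,245), and the box's sloped flap with its yellow strip at (420,103). Next I'll compute precise poses.

```bash
cat > box.py <<'E'
from h import *
from scipy.optimize import least_squares
d=np.load("w2.npy");c=dict(np.load("w2c.npz"));im=cv2.imread("pics/w2.png");P=cloud("wrist",d,c)
def ray(u,v,z):
    r=c['orientation']@np.array([(u-c['cx'])/c['fx'],-(v-c['cy'])/c['fy'],-1]);return c['xyz']+r*(z-c['xyz'][2])/r[2]
for u,v in((235,179),(261,179),(287,179)): print("roll",ray(u,v,.011).round(4))
hsv=cv2.cvtColor(im,cv2.COLOR_BGR2HSV)
m=cv2.inRange(hsv,(2,130,80),(15,255,255));m[:150]=0;m[205:]=0
(cu,cv_),wh,an=cv2.minAreaRect(cv2.findNonZero(m));print(cu,cv_,wh,an,ray(cu,cv_,.011).round(4))
b=cv2.inRange(hsv,(105,90,40),(130,255,230))>0
X=P[b&(d>0)&(P[...,2]>.012)&(P[...,2]<.08)&(np.linalg.norm(P[...,:2]-[.58,.36],axis=-1)<.14)][:,:2]
def f(q):
    k,s=np.cos(q[2]),np.sin(q[2]);L=(X-q[:2])@np.array([[k,-s],[s,k]])-[.0245,0]
    e=np.abs(L)-[.0605,.082];return np.where((e<0).all(1),e.max(1),np.linalg.norm(np.maximum(e,0),axis=1))
r=least_squares(f,[.566,.343,.5356],loss='soft_l1',f_scale=.003);q=r.x;print("wristbox",q,np.degrees(q[2]),np.median(abs(f(q))),len(X))
for nm,q in(("wrist",r.x),("both",[.56616,.3429,.53559])):
    k,s=np.cos(q[2]),np.sin(q[2]);L=P-[q[0],q[1],0];L=np.stack([L[...,0]*k+L[...,1]*s,-L[...,0]*s+L[...,1]*k,L[...,2]],-1)
    ym=(cv2.inRange(hsv,(18,120,100),(32,255,255))>0)&(np.arange(384)[:,None]<140)&(d>0)
    y=L[ym];print(nm,"yellow med",np.median(y,0).round(4),np.percentile(y,[2,98],0).round(4).tolist())
    g=(hsv[...,1]<70)&(d>0)&(L[...,2]>.08)&(L[...,2]<.125)&(abs(L[...,1])<.09)&(abs(L[...,0])<.05)
    G=L[g];print(len(G),"grey",np.percentile(G,[1,50,99],0).round(4).tolist(),"slope resid z-(115+x*tan40)",np.median(G[:,2]-.115-G[:,0]*np.tan(np.radians(40))).round(4), np.polyfit(G[:,0],G[:,2],1))
    t=b&(L[...,2]>.1)&(abs(L[...,1])<.09);T=L[t];print("top",np.percentile(T,[1,50,99],0).round(4).tolist())
E
python3 box.py
```

```text
roll [0.3752 0.2831 0.011 ]
roll [0.4074 0.2763 0.011 ]
roll [0.4395 0.2695 0.011 ]
260.5 178.5 (15.0, 45.0) 90.0 [0.4069 0.2771 0.011 ]
wristbox [0.56379977 0.34488104 0.53422968] 30.609105876175644 0.00017085889801362122 2954
wrist yellow med [-0.012  -0.0042  0.1055] [[-0.0165, -0.0289, 0.1012], [-0.0075, 0.019, 0.1095]]
8429 grey [[-0.0363, -0.0812, 0.0891], [-0.0078, 0.0004, 0.1077], [0.0489, 0.0677, 0.122]] slope resid z-(115+x*tan40) -0.0006 [0.3681823  0.10835013]
top [[-0.0115, -0.0828, 0.1041], [0.0205, 0.013, 0.1169], [0.066, 0.0768, 0.1189]]
both yellow med [-0.013  -0.0013  0.1055] [[-0.0175, -0.026, 0.1012], [-0.0085, 0.0219, 0.1095]]
8524 grey [[-0.0373, -0.0782, 0.0891], [-0.0086, 0.0032, 0.1079], [0.0491, 0.0707, 0.1223]] slope resid z-(115+x*tan40) 0.0002 [0.36066608 0.10861862]
top [[-0.0086, -0.0799, 0.1041], [0.0196, 0.0154, 0.1168], [0.065, 0.0784, 0.1186]]
```

```bash
python3 -c "
from h import *
plan([.407,.277,.071],down(-12))"
```

```text
xyz [ -5.2   7.5 130.5] r [-0.002  0.002  0.023]
```

>>> {"api": "apply_moves", "payload": {
  "rows": [
    {"x": -5, "y": 7.5, "z": 60, "rx": 0, "ry": 0, "rz": 0, "claw": 0},
    {"x": -5, "y": 7.5, "z": 100, "rx": 0, "ry": 0, "rz": 0, "claw": 0},
    {"x": -5, "y": 7.5, "z": 130, "rx": 0, "ry": 0, "rz": 0, "claw": 0},
    {"x": -5, "y": 7.5, "z": 130, "rx": 0, "ry": 0, "rz": 0, "claw": 0}
  ]
}}

```text
time_s: 1.95
position: [0.4058, 0.2767, 0.0858]
tcp_rot: [[0.206, 0.978, -0.005], [0.978, -0.206, -0.002], [-0.003, -0.004, -1.0]]
force: [-0.1, -0.1, 0.3]
opening: 0.998
grasp_force: 0.0
```

```bash
python3 look.py w3
```

```text
1.95 [0.4058 0.2767 0.0858] [[0.206, 0.978, -0.005], [0.978, -0.206, -0.002], [-0.003, -0.004, -1.0]] [ 21.2  35.8 108.5  -0.   36.   33.1]
orange [256. 210.] 1749 [0.4073 0.2801 0.0197] top 0.0216 ((406.97186279296875, 278.2969970703125), (18.994495391845703, 57.11032485961914), 78.40003967285156)
blue [460.   7.] 448 [0.567  0.3888 0.01  ] top 0.0112 ((567.8220825195312, 386.43310546875), (12.952596664428711, 24.50323486328125), 78.94733428955078)
blue [425. 111.] 6083 [0.5324 0.3272 0.0309] top 0.0484 ((534.8430786132812, 323.12188720703125), (2.386399507522583, 161.1700897216797), 30.38962745666504)
```

View pics/w3.png

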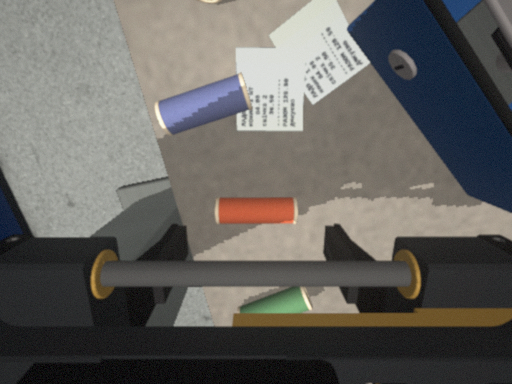

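The target sits at (256,210), centred between the fingers at (175,270) and (338,270), and square to them. I'll descend and grip.

>>> {"api": "apply_moves", "payload": {
  "rows": [
    {"x": 1, "y": 0, "z": 30, "rx": 0, "ry": 0, "rz": 0, "claw": 0},
    {"x": 1, "y": 0, "z": 50, "rx": 0, "ry": 0, "rz": 0, "claw": 0},
    {"x": 1, "y": 0, "z": 58, "rx": 0, "ry": 0, "rz": 0, "claw": 0},
    {"x": 1, "y": 0, "z": 58, "rx": 0, "ry": 0, "rz": 0, "claw": 0},
    {"x": 1, "y": 0, "z": 58, "rx": 0, "ry": 0, "rz": 0, "claw": 120},
    {"x": 1, "y": 0, "z": 58, "rx": 0, "ry": 0, "rz": 0, "claw": 120},
    {"x": 1, "y": 0, "z": 58, "rx": 0, "ry": 0, "rz": 0, "claw": 120},
    {"x": 1, "y": 0, "z": 58, "rx": 0, "ry": 0, "rz": 0, "claw": 120}
  ]
}}

```text
time_s: 3.0
position: [0.4077, 0.2779, 0.0299]
tcp_rot: [[0.208, 0.978, 0.0], [0.978, -0.208, 0.0], [0.0, 0.0, -1.0]]
force: [0.2, 0.3, 3.6]
opening: 0.71
grasp_force: 30.0
```

The grip is 3 mm shallow because the commanded pose lagged. I'll regrip deeper.

>>> {"api": "apply_moves", "payload": {
  "rows": [
    {"x": 0, "y": 0, "z": 0, "rx": 0, "ry": 0, "rz": 0, "claw": 40},
    {"x": 0, "y": 0, "z": 0, "rx": 0, "ry": 0, "rz": 0, "claw": 40},
    {"x": 0, "y": 0, "z": 3, "rx": 0, "ry": 0, "rz": 0, "claw": 40},
    {"x": 0, "y": 0, "z": 3, "rx": 0, "ry": 0, "rz": 0, "claw": 40},
    {"x": 0, "y": 0, "z": 3, "rx": 0, "ry": 0, "rz": 0, "claw": 120},
    {"x": 0, "y": 0, "z": 3, "rx": 0, "ry": 0, "rz": 0, "claw": 120},
    {"x": 0, "y": 0, "z": 3, "rx": 0, "ry": 0, "rz": 0, "claw": 120},
    {"x": 0, "y": 0, "z": 3, "rx": 0, "ry": 0, "rz": 0, "claw": 120}
  ]
}}

```text
time_s: 4.0
position: [0.4076, 0.2779, 0.0265]
tcp_rot: [[0.208, 0.978, -0.0], [0.978, -0.208, -0.0], [-0.0, 0.0, -1.0]]
force: [0.5, -0.1, -1.0]
opening: 0.713
grasp_force: 30.0
```

```bash
cat >> h.py <<'E'
BOX=[.566,.342,30.5]
def boxR(): return Ro.from_euler('z',BOX[2],degrees=True).as_matrix()
def way(t,dy=0.,lean=40.):
    "world point t mm past throat on the way in, and tool R (tool y = -box y)"
    s,c=np.sin(np.radians(lean)),np.cos(np.radians(lean));B=boxR()
    s4,c4=np.sin(np.radians(40)),np.cos(np.radians(40))
    p=np.array([BOX[0],BOX[1],0])+B@np.array([-.018+t*s4/1e3,dy/1e3,.100-t*c4/1e3])
    z=np.array([s,0,-c]);y=np.array([0,-1.,0]);return p,B@np.c_[np.cross(y,z),y,z]
def cmdplan(t,lean=40.,off=15.5,dy=0.):
    p,R=way(t,dy,lean);plan(p,R,off)
E
python3 - <<'E'
from h import *
print(way(-80),way(50)[0]);cmdplan(-80);print(np.round(read_state()['joint_positions'],1))
E
```

```text
(array([0.50618311, 0.30676516, 0.16128356]), array([[ 0.66004623,  0.50753836,  0.55384455],
       [ 0.38879694, -0.86162916,  0.32623937],
       [ 0.64278761,  0.        , -0.76604444]])) [0.5781829  0.34917628 0.06169778]
xyz [  42.    83.  -146.6] r [-2.759  6.275  7.58 ]
[ 21.3  42.7 109.5  -0.   27.9  33.3]
```

>>> {"api": "apply_moves", "payload": {
  "rows": [
    {"x": 0, "y": 0, "z": -50, "rx": 0, "ry": 0, "rz": 0, "claw": 120},
    {"x": 0, "y": 0, "z": -100, "rx": 0, "ry": 0, "rz": 0, "claw": 120},
    {"x": 0, "y": 0, "z": -160, "rx": 0, "ry": 0, "rz": 1.7, "claw": 120},
    {"x": 0, "y": 0, "z": -200, "rx": 0, "ry": 0, "rz": 3.4, "claw": 120},
    {"x": 0, "y": 0, "z": -200, "rx": 0, "ry": 0, "rz": 5.1, "claw": 120},
    {"x": 0, "y": 0, "z": -200, "rx": 0, "ry": 0, "rz": 6.8, "claw": 120},
    {"x": 0, "y": 0, "z": -200, "rx": 0, "ry": 0, "rz": 7.9, "claw": 120},
    {"x": 0, "y": 0, "z": -200, "rx": 0, "ry": 0, "rz": 7.9, "claw": 120}
  ]
}}

```text
time_s: 5.0
position: [0.4072, 0.2777, 0.2264]
tcp_rot: [[0.86, 0.51, -0.001], [0.51, -0.86, -0.0], [-0.001, -0.0, -1.0]]
force: [0.7, 0.0, -0.7]
opening: 0.71
grasp_force: 30.0
```

```bash
python3 - <<'E'
from h import *
s=read_state();print(s['position'],np.round(s['joint_positions'],1),s['grasp_force'],s['opening']);cmdplan(-80);print(np.round(s['tcp_rot'],3))
E
```

```text
[0.40715908 0.27772806 0.22638962] [ 21.3  21.9 102.    0.   56.2  80.6] 30.000336170196533 0.709923380585591
xyz [90.1 25.5 53.2] r [-0.01   6.674  0.023]
[[ 0.86   0.51  -0.001]
 [ 0.51  -0.86  -0.   ]
 [-0.001 -0.    -1.   ]]
```

>>> {"api": "apply_moves", "payload": {
  "rows": [
    {"x": 30, "y": 25, "z": 0, "rx": 0, "ry": 1.7, "rz": 0, "claw": 120},
    {"x": 50, "y": 25, "z": 0, "rx": 0, "ry": 3.4, "rz": 0, "claw": 120},
    {"x": 70, "y": 25, "z": 0, "rx": 0, "ry": 5, "rz": 0, "claw": 120},
    {"x": 80, "y": 25, "z": 0, "rx": 0, "ry": 6.67, "rz": 0, "claw": 120},
    {"x": 80, "y": 25, "z": 0, "rx": 0, "ry": 6.67, "rz": 0, "claw": 120},
    {"x": 80, "y": 25, "z": 0, "rx": 0, "ry": 6.67, "rz": 0, "claw": 120}
  ]
}}

```text
time_s: 5.75
position: [0.4851, 0.3088, 0.2291]
tcp_rot: [[0.674, 0.535, 0.509], [0.404, -0.844, 0.352], [0.618, -0.031, -0.786]]
force: [-0.0, 0.6, -1.2]
opening: 0.709
grasp_force: 30.0
```

```bash
python3 look.py w4; python3 - <<'E'
from h import *
s=read_state();print(s['force'],s['grasp_force'],s['opening']);cmdplan(-80);cmdplan(-30)
E
```

```text
5.75 [0.4851 0.3088 0.2291] [[0.674, 0.535, 0.509], [0.404, -0.844, 0.352], [0.618, -0.031, -0.786]] [ 15.5  21.6 117.6  71.1  12.4   7. ]
orange [17. 44.] 232 [0.6054 0.9176 0.0184] top 0.0212 ((607.0261840820312, 918.0901489257812), (14.391756057739258, 55.74399185180664), 14.098320007324219)
orange [47. 80.] 282 [0.5747 0.7977 0.0203] top 0.0263 ((575.6385498046875, 800.6798706054688), (18.115741729736328, 27.114635467529297), 71.61703491210938)
orange [ 29. 141.] 298 [0.4721 0.7308 0.0159] top 0.0273 ((475.8125, 736.6109619140625), (24.566198348999023, 42.31679916381836), 25.47653579711914)
orange [ 93. 198.] 540 [0.457  0.5722 0.0192] top 0.0216 ((457.9582824707031, 575.0289306640625), (55.56596374511719, 17.33138084411621), 3.6413211822509766)
blue [184.  46.] 329 [0.7655 0.6469 0.0105] top 0.0117 ((767.0942993164062, 650.47509765625), (100.45771026611328, 13.812518119812012), 77.77740478515625)
blue [271. 223.] 750 [0.5604 0.338  0.0102] top 0.0292 ((558.8446044921875, 335.6307373046875), (21.38593864440918, 152.7872314453125), 30.37482452392578)
[-1.33728845 -1.14510235 -1.52735123] 29.999663829803467 0.7094075987519822
xyz [-28.2  14.3  47.8] r [-0.423  0.31   0.045]
xyz [-26.5  16.5  97.8] r [-0.423  0.31   0.045]
```

View pics/w4.png

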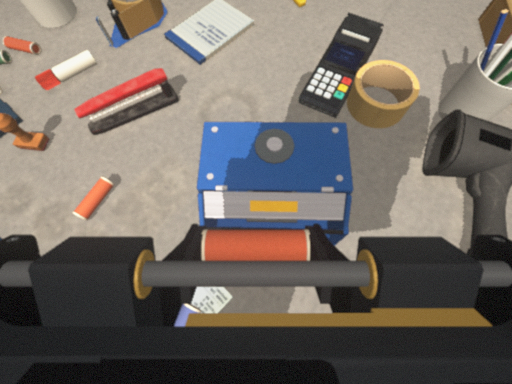

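The roll is held at (256,245). The box shows roof corners at (203,123) and (347,123), with the yellow strip at (273,207), so it lies about 18 px right of the tool's centre. I'll refine the box from this view.

```bash
cat > box2.py <<'E'
from h import *
import sys
n=sys.argv[1]
d=np.load(n+".npy");c=dict(np.load(n+"c.npz"));im=cv2.imread(f"pics/{n}.png");P=cloud("wrist",d,c);hsv=cv2.cvtColor(im,cv2.COLOR_BGR2HSV)
L=(P-[BOX[0],BOX[1],0])@boxR()
near=(abs(L[...,1])<.1)&(abs(L[...,0]-.02)<.09)&(d>0)
def show(nm,m):
    q=L[m&near]
    if len(q): print(nm,len(q),"med",(np.median(q,0)*1e3).round(1),"min/max",(np.percentile(q,[1,99],0)*1e3).round(1).tolist())
    return q
t=show("roof",(L[...,2]>.113)&(L[...,2]<.125))
r=cv2.minAreaRect((t[:,:2]*1e3).astype(np.float32));print(r)
q=show("yellow",(cv2.inRange(hsv,(18,110,100),(32,255,255))>0)&(L[...,2]>.08))
print("yellow yaw err",np.degrees(np.polyfit(q[:,1],q[:,0]*1,1)[0]).round(2))
g=show("grey",(hsv[...,1]<60)&(L[...,2]>.085)&(L[...,2]<.114)&(L[...,0]<0))
print("slope",np.degrees(np.arctan(np.polyfit(g[:,0],g[:,2],1)[0])),"off",np.median(g[:,2]-.115-g[:,0]*np.tan(np.radians(40)))*1e3)
E
python3 box2.py w4
```

```text
roof 10658 med [ 38.   -2.8 117.1] min/max [[-2.0, -81.2, 113.5], [84.7, 78.2, 122.3]]
((40.98667907714844, -1.4659576416015625), (91.02941131591797, 164.0255889892578), 0.224073588848114)
yellow 513 med [-12.5  -2.2 105.6] min/max [[-17.1, -26.3, 100.7], [-7.8, 23.2, 109.7]]
yellow yaw err -0.03
grey 3194 med [-12.6  -3.6 104.1] min/max [[-35.5, -75.5, 90.3], [-0.7, 72.3, 113.9]]
slope 36.60318068942694 off 0.0009513384213481399
```

```bash
sed -i 's/^BOX=.*/BOX=[.5668,.3407,30.5]/' h.py; python3 - <<'E'
from h import *
s=read_state();print(np.round(s['joint_positions'],1));cmdplan(-60)
E
```

```text
[ 15.5  21.7 117.7  71.5  12.3   6.6]
xyz [-27.5  16.7  67.8] r [-0.423  0.31   0.045]
```

>>> {"api": "apply_moves", "payload": {
  "rows": [
    {"x": -10, "y": 6, "z": 0, "rx": -0.42, "ry": 0.31, "rz": 0.05, "claw": 120},
    {"x": -20, "y": 12, "z": 10, "rx": -0.42, "ry": 0.31, "rz": 0.05, "claw": 120},
    {"x": -27, "y": 16, "z": 30, "rx": -0.42, "ry": 0.31, "rz": 0.05, "claw": 120},
    {"x": -27, "y": 16, "z": 45, "rx": -0.42, "ry": 0.31, "rz": 0.05, "claw": 120},
    {"x": -27, "y": 16, "z": 45, "rx": -0.42, "ry": 0.31, "rz": 0.05, "claw": 120}
  ]
}}

```text
time_s: 6.42
position: [0.4983, 0.3004, 0.1753]
tcp_rot: [[0.663, 0.507, 0.551], [0.388, -0.862, 0.327], [0.64, -0.003, -0.768]]
force: [0.9, -0.4, -0.5]
opening: 0.707
grasp_force: 30.0
```

```bash
python3 - <<'E'
from h import *
s=read_state();print(np.round(s['joint_positions'],1),s['grasp_force']);cmdplan(-60)
E
```

```text
[ 15.2  29.4 120.4 130.8  13.  -53.2] 29.999667406082153
xyz [-1.2  0.1 21.7] r [-0.021  0.032 -0.023]
```

>>> {"api": "apply_moves", "payload": {
  "rows": [
    {"x": -1.2, "y": 0, "z": 20, "rx": 0, "ry": 0, "rz": 0, "claw": 120},
    {"x": -1.2, "y": 0, "z": 40, "rx": 0, "ry": 0, "rz": 0, "claw": 120},
    {"x": -1.2, "y": 0, "z": 56, "rx": 0, "ry": 0, "rz": 0, "claw": 120},
    {"x": -1.2, "y": 0, "z": 56, "rx": 0, "ry": 0, "rz": 0, "claw": 120},
    {"x": -1.2, "y": 0, "z": 56, "rx": 0, "ry": 0, "rz": 0, "claw": 120}
  ]
}}

```text
time_s: 7.05
position: [0.5282, 0.3183, 0.1339]
tcp_rot: [[0.661, 0.508, 0.553], [0.388, -0.862, 0.328], [0.643, -0.002, -0.766]]
force: [-0.7, -0.7, -2.3]
opening: 0.708
grasp_force: 30.0
```

```bash
python3 look.py w5|head -1; python3 - <<'E'
from h import *
s=read_state();print(np.round(s['joint_positions'],1),s['force'],s['moment']);cmdplan(-26)
E
python3 box2.py w5
```

```text
7.05 [0.5282 0.3183 0.1339] [[0.661, 0.508, 0.553], [0.388, -0.862, 0.328], [0.643, -0.002, -0.766]] [ 16.5  36.1 117.  142.9  15.1 -64.6]
[ 16.5  36.  117.  143.   15.1 -64.7] [ 0.13885036 -0.48020462 -1.62012629] [-0.30201813  0.53751938 -0.01946802]
xyz [-1.4  0.2  1.7] r [-0.015 -0.002 -0.014]
roof 23159 med [ 35.6   0.  117.1] min/max [[-2.4, -79.2, 113.4], [84.5, 79.5, 122.6]]
((31.324077606201172, 0.05631256103515625), (111.87174987792969, 163.51544189453125), 0.09698804467916489)
yellow 2190 med [-1.640e+01  1.000e-01  1.087e+02] min/max [[-67.0, -36.8, 100.6], [-8.0, 34.8, 205.6]]
yellow yaw err 1.03
grey 5627 med [ -8.9   0.  107.4] min/max [[-34.9, -73.7, 91.3], [-0.4, 73.7, 113.9]]
slope 37.17965202023505 off -0.013547279098887269
```

View pics/w5.png

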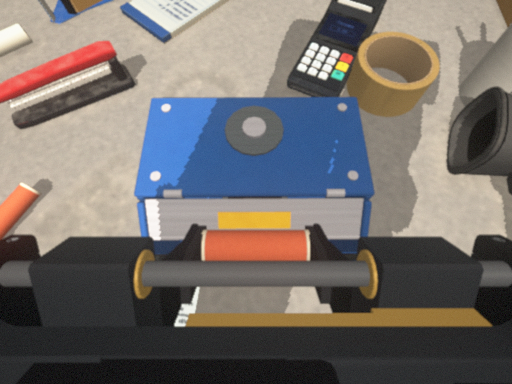

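The roll at (255,245) is centred on the box, which spans u 140 to 370. Now I'll push through the flap.

>>> {"api": "apply_moves", "payload": {
  "rows": [
    {"x": -1.4, "y": 0, "z": 6, "rx": 0, "ry": 0, "rz": 0, "claw": 120},
    {"x": -1.4, "y": 0, "z": 14, "rx": 0, "ry": 0, "rz": 0, "claw": 120},
    {"x": -1.4, "y": 0, "z": 22, "rx": 0, "ry": 0, "rz": 0, "claw": 120},
    {"x": -1.4, "y": 0, "z": 30, "rx": 0, "ry": 0, "rz": 0, "claw": 120},
    {"x": -1.4, "y": 0, "z": 36, "rx": 0, "ry": 0, "rz": 0, "claw": 120}
  ]
}}

```text
time_s: 7.72
position: [0.5463, 0.329, 0.1031]
tcp_rot: [[0.664, 0.507, 0.55], [0.389, -0.862, 0.325], [0.639, -0.002, -0.769]]
force: [-4.4, -2.3, 0.9]
opening: 0.708
grasp_force: 32.7
```

```bash
python3 - <<'E'
from h import *
s=read_state();print(np.round(s['force'],1),s['moment'].round(2) if hasattr(s['moment'],'round') else s['moment'],s['grasp_force'],s['opening']);cmdplan(10)
E
```

```text
[-4.4 -2.3  0.9] [-0.58  0.93  0.05] 32.65218016531435 0.7083104152474305
xyz [2.3 0.3 0.5] r [-0.011  0.044 -0.019]
```

>>> {"api": "apply_moves", "payload": {
  "rows": [
    {"x": 1.5, "y": 0, "z": 6, "rx": 0, "ry": 0, "rz": 0, "claw": 120},
    {"x": 1.5, "y": 0, "z": 12, "rx": 0, "ry": 0, "rz": 0, "claw": 120},
    {"x": 1.5, "y": 0, "z": 18, "rx": 0, "ry": 0, "rz": 0, "claw": 120},
    {"x": 1.5, "y": 0, "z": 24, "rx": 0, "ry": 0, "rz": 0, "claw": 120},
    {"x": 1.5, "y": 0, "z": 27, "rx": 0, "ry": 0, "rz": 0, "claw": 120},
    {"x": 1.5, "y": 0, "z": 27, "rx": 0, "ry": 0, "rz": 0, "claw": 120}
  ]
}}

```text
time_s: 8.48
position: [0.5629, 0.3386, 0.0839]
tcp_rot: [[0.663, 0.507, 0.551], [0.388, -0.862, 0.326], [0.64, -0.002, -0.768]]
force: [-3.4, -2.1, -6.2]
opening: 0.708
grasp_force: 33.1
```

```bash
cat > st.py <<'E'
from h import *
import sys
s=read_state();R=np.array(s['tcp_rot']);print(s['time_s'],"F tool",(R.T@s['force']).round(1),"world",np.round(s['force'],1),"M",np.round(s['moment'],2),"g",s['grasp_force'],s['opening']);cmdplan(float(sys.argv[1]))
E
python3 st.py 37
```

```text
8.475 F tool [-7.1  0.1  2.2] world [-3.4 -2.1 -6.2] M [-0.86  1.46  0.12] g 33.09841889888048 0.7081487745149864
xyz [-0.   0.2  0.4] r [-0.011  0.029 -0.017]
```

>>> {"api": "apply_moves", "payload": {
  "rows": [
    {"x": 0, "y": 0, "z": 2, "rx": 0, "ry": 0, "rz": 0, "claw": 120},
    {"x": 0, "y": 0, "z": 4, "rx": 0, "ry": 0, "rz": 0, "claw": 120},
    {"x": 0, "y": 0, "z": 5, "rx": 0, "ry": 0, "rz": 0, "claw": 120},
    {"x": 0, "y": 0, "z": 5, "rx": 0, "ry": 0, "rz": 0, "claw": 120}
  ]
}}

```text
time_s: 8.98
position: [0.5663, 0.3405, 0.0812]
tcp_rot: [[0.661, 0.507, 0.553], [0.387, -0.862, 0.327], [0.643, -0.002, -0.766]]
force: [-4.7, -2.5, -3.2]
opening: 0.706
grasp_force: 32.5
```

```bash
python3 st.py 42
```

```text
8.975 F tool [-6.1 -0.2 -1. ] world [-4.7 -2.5 -3.2] M [-0.7   1.21  0.1 ] g 32.51633299514651 0.7062147665064545
xyz [-1.4  0.1  0.9] r [-0.011  0.    -0.019]
```

>>> {"api": "apply_moves", "payload": {
  "rows": [
    {"x": -0.5, "y": 0, "z": 1, "rx": 0, "ry": 0, "rz": 0, "claw": 120},
    {"x": -1, "y": 0, "z": 2, "rx": 0, "ry": 0, "rz": 0, "claw": 120},
    {"x": -1, "y": 0, "z": 2, "rx": 0, "ry": 0, "rz": 0, "claw": 120}
  ]
}}

```text
time_s: 9.35
position: [0.5668, 0.3408, 0.0789]
tcp_rot: [[0.661, 0.507, 0.553], [0.387, -0.862, 0.327], [0.643, -0.002, -0.766]]
force: [-4.0, -2.2, -3.2]
opening: 0.709
grasp_force: 32.4
```

```bash
python3 st.py 44
```

```text
9.35 F tool [-5.5 -0.1 -0.5] world [-4.  -2.2 -3.2] M [-0.72  1.14  0.07] g 32.390913711860776 0.7086618567636952
xyz [-0.3  0.1  0.7] r [-0.012  0.002 -0.019]
```

Free so far at t≈43. I'll keep feeling.

>>> {"api": "apply_moves", "payload": {
  "rows": [
    {"x": 0, "y": 0, "z": 1, "rx": 0, "ry": 0, "rz": 0, "claw": 120},
    {"x": 0, "y": 0, "z": 2, "rx": 0, "ry": 0, "rz": 0, "claw": 120},
    {"x": 0, "y": 0, "z": 2, "rx": 0, "ry": 0, "rz": 0, "claw": 120}
  ]
}}

```text
time_s: 9.72
position: [0.5679, 0.3415, 0.0773]
tcp_rot: [[0.661, 0.507, 0.553], [0.387, -0.862, 0.327], [0.643, -0.002, -0.766]]
force: [-3.7, -2.0, -2.8]
opening: 0.713
grasp_force: 32.5
```

```bash
python3 st.py 46
```

```text
9.725 F tool [-5.  -0.1 -0.6] world [-3.7 -2.  -2.8] M [-0.76  1.19  0.12] g 32.45469259098172 0.7129540797661464
xyz [-0.2  0.1  0.7] r [-0.012  0.003 -0.019]
```

>>> {"api": "apply_moves", "payload": {
  "rows": [
    {"x": 0, "y": 0, "z": 1, "rx": 0, "ry": 0, "rz": 0, "claw": 120},
    {"x": 0, "y": 0, "z": 2, "rx": 0, "ry": 0, "rz": 0, "claw": 120},
    {"x": 0, "y": 0, "z": 2, "rx": 0, "ry": 0, "rz": 0, "claw": 120}
  ]
}}

```text
time_s: 10.1
position: [0.569, 0.3422, 0.0758]
tcp_rot: [[0.661, 0.507, 0.553], [0.387, -0.862, 0.327], [0.643, -0.002, -0.766]]
force: [-5.2, -2.8, -3.3]
opening: 0.709
grasp_force: 32.5
```

```bash
python3 st.py 48
```

```text
10.1 F tool [-6.6 -0.2 -1.2] world [-5.2 -2.8 -3.3] M [-0.79  1.15  0.16] g 32.463740995153785 0.7088577695987522
xyz [-0.2  0.2  0.7] r [-0.012  0.004 -0.018]
```

>>> {"api": "apply_moves", "payload": {
  "rows": [
    {"x": 0, "y": 0, "z": 1, "rx": 0, "ry": 0, "rz": 0, "claw": 120},
    {"x": 0, "y": 0, "z": 2, "rx": 0, "ry": 0, "rz": 0, "claw": 120},
    {"x": 0, "y": 0, "z": 2, "rx": 0, "ry": 0, "rz": 0, "claw": 120}
  ]
}}

```text
time_s: 10.48
position: [0.5701, 0.3428, 0.0742]
tcp_rot: [[0.661, 0.507, 0.553], [0.387, -0.862, 0.327], [0.643, -0.002, -0.766]]
force: [-3.3, -2.7, -3.0]
opening: 0.71
grasp_force: 32.4
```

```bash
python3 st.py 50
```

```text
10.475 F tool [-5.2  0.7 -0.4] world [-3.3 -2.7 -3. ] M [-0.73  1.17  0.08] g 32.42721132002771 0.71003148405476
xyz [-0.2  0.2  0.7] r [-0.013  0.003 -0.019]
```

>>> {"api": "apply_moves", "payload": {
  "rows": [
    {"x": 0, "y": 0, "z": 1, "rx": 0, "ry": 0, "rz": 0, "claw": 120},
    {"x": 0, "y": 0, "z": 2, "rx": 0, "ry": 0, "rz": 0, "claw": 120},
    {"x": 0, "y": 0, "z": 2, "rx": 0, "ry": 0, "rz": 0, "claw": 120}
  ]
}}

```text
time_s: 10.85
position: [0.5712, 0.3435, 0.0727]
tcp_rot: [[0.661, 0.507, 0.553], [0.387, -0.862, 0.327], [0.643, -0.002, -0.766]]
force: [-3.8, -2.4, -2.9]
opening: 0.712
grasp_force: 32.5
```

```bash
python3 st.py 52
```

```text
10.85 F tool [-5.3  0.1 -0.7] world [-3.8 -2.4 -2.9] M [-0.69  1.2   0.11] g 32.45853398926556 0.711601562867875
xyz [-0.2  0.1  0.7] r [-0.012  0.003 -0.018]
```

>>> {"api": "apply_moves", "payload": {
  "rows": [
    {"x": 0, "y": 0, "z": 1, "rx": 0, "ry": 0, "rz": 0, "claw": 120},
    {"x": 0, "y": 0, "z": 1.5, "rx": 0, "ry": 0, "rz": 0, "claw": 120},
    {"x": 0, "y": 0, "z": 1.5, "rx": 0, "ry": 0, "rz": 0, "claw": 120}
  ]
}}

```text
time_s: 11.22
position: [0.572, 0.3439, 0.0716]
tcp_rot: [[0.661, 0.507, 0.553], [0.387, -0.862, 0.327], [0.643, -0.002, -0.766]]
force: [-4.3, -2.6, -2.7]
opening: 0.711
grasp_force: 32.4
```

```bash
python3 st.py 53.5
```

```text
11.225 F tool [-5.6  0.1 -1.2] world [-4.3 -2.6 -2.7] M [-0.75  1.13  0.15] g 32.41639598272741 0.710683110315417
xyz [-0.2  0.1  0.7] r [-0.012  0.002 -0.018]
```

>>> {"api": "apply_moves", "payload": {
  "rows": [
    {"x": 0, "y": 0, "z": 1, "rx": 0, "ry": 0, "rz": 0, "claw": 120},
    {"x": 0, "y": 0, "z": 1.5, "rx": 0, "ry": 0, "rz": 0, "claw": 120},
    {"x": 0, "y": 0, "z": 1.5, "rx": 0, "ry": 0, "rz": 0, "claw": 120}
  ]
}}

```text
time_s: 11.6
position: [0.5729, 0.3445, 0.0705]
tcp_rot: [[0.661, 0.507, 0.553], [0.387, -0.862, 0.327], [0.643, -0.002, -0.766]]
force: [-3.9, -1.1, -1.9]
opening: 0.711
grasp_force: 32.5
```

```bash
python3 st.py 55
```

```text
11.6 F tool [-4.2 -1.  -1. ] world [-3.9 -1.1 -1.9] M [-0.75  1.11  0.16] g 32.455329447984695 0.710794467196373
xyz [-0.4  0.1  0.7] r [-0.012 -0.    -0.019]
```

>>> {"api": "apply_moves", "payload": {
  "rows": [
    {"x": 0, "y": 0, "z": 1, "rx": 0, "ry": 0, "rz": 0, "claw": 120},
    {"x": 0, "y": 0, "z": 1, "rx": 0, "ry": 0, "rz": 0, "claw": 120},
    {"x": 0, "y": 0, "z": 1, "rx": 0, "ry": 0, "rz": 0, "claw": 120}
  ]
}}

```text
time_s: 11.98
position: [0.5738, 0.345, 0.0701]
tcp_rot: [[0.66, 0.507, 0.554], [0.387, -0.862, 0.328], [0.644, -0.002, -0.765]]
force: [-3.0, -2.3, -1.7]
opening: 0.712
grasp_force: 32.5
```

```bash
python3 st.py 56
```

```text
11.975 F tool [-3.9  0.5 -1.1] world [-3.  -2.3 -1.7] M [-0.63  0.87  0.19] g 32.457483960315585 0.7117398634699668
xyz [-0.8  0.1  0.8] r [-0.013 -0.01  -0.017]
```

The roll is starting to touch the front wall of the V, since the x force has dropped and the tool is being deflected. I'll go a bit further, following the wall.

>>> {"api": "apply_moves", "payload": {
  "rows": [
    {"x": 0.4, "y": 0, "z": 1, "rx": 0, "ry": 0, "rz": 0, "claw": 120},
    {"x": 0.4, "y": 0, "z": 1, "rx": 0, "ry": 0, "rz": 0, "claw": 120},
    {"x": 0.4, "y": 0, "z": 1, "rx": 0, "ry": 0, "rz": 0, "claw": 120}
  ]
}}

```text
time_s: 12.35
position: [0.5742, 0.3453, 0.0698]
tcp_rot: [[0.661, 0.507, 0.554], [0.387, -0.862, 0.328], [0.643, -0.002, -0.766]]
force: [-5.4, -3.4, 1.0]
opening: 0.712
grasp_force: 32.6
```

```bash
python3 st.py 57
```

```text
12.35 F tool [-4.2  0.2 -4.9] world [-5.4 -3.4  1. ] M [-0.64  0.85  0.14] g 32.55334465764463 0.7118680644600736
xyz [-1.1  0.2  1.2] r [-0.012 -0.008 -0.018]
```

The tray is felt: the tool z force went from -1 to -4.9 N. I'll hold, then release.

>>> {"api": "apply_moves", "payload": {
  "rows": [
    {"x": 0, "y": 0, "z": 0.3, "rx": 0, "ry": 0, "rz": 0, "claw": 120},
    {"x": 0, "y": 0, "z": 0.3, "rx": 0, "ry": 0, "rz": 0, "claw": 120},
    {"x": 0, "y": 0, "z": 0.3, "rx": 0, "ry": 0, "rz": 0, "claw": 120}
  ]
}}

```text
time_s: 12.72
position: [0.5743, 0.3453, 0.0698]
tcp_rot: [[0.661, 0.507, 0.554], [0.387, -0.862, 0.328], [0.643, -0.002, -0.766]]
force: [-6.2, -4.8, 2.2]
opening: 0.71
grasp_force: 32.5
```

```bash
python3 st.py 57
```

```text
12.725 F tool [-4.5  1.  -6.7] world [-6.2 -4.8  2.2] M [-0.66  0.82  0.16] g 32.514506382867694 0.7097392698586154
xyz [-1.1  0.1  1.2] r [-0.012 -0.008 -0.019]
```

Firm, gentle contact at about 6 N. I'll release now.

>>> {"api": "apply_moves", "payload": {
  "rows": [
    {"x": 0, "y": 0, "z": 0, "rx": 0, "ry": 0, "rz": 0, "claw": 70},
    {"x": 0, "y": 0, "z": 0, "rx": 0, "ry": 0, "rz": 0, "claw": 40},
    {"x": 0, "y": 0, "z": 0, "rx": 0, "ry": 0, "rz": 0, "claw": 40},
    {"x": 0, "y": 0, "z": 0, "rx": 0, "ry": 0, "rz": 0, "claw": 40}
  ]
}}

```text
time_s: 13.22
position: [0.5743, 0.345, 0.0686]
tcp_rot: [[0.662, 0.507, 0.553], [0.387, -0.862, 0.327], [0.642, -0.002, -0.767]]
force: [-2.6, -3.8, -4.5]
opening: 0.835
grasp_force: 2.8
```

```bash
python3 st.py 57
```

```text
13.225 F tool [-6.1  2.   0.8] world [-2.6 -3.8 -4.5] M [-0.92  0.96  0.  ] g 2.8495318070054054 0.8354062566797164
xyz [-0.2 -0.1  0.3] r [-0.009  0.011 -0.022]
```

>>> {"api": "apply_moves", "payload": {
  "rows": [
    {"x": 0, "y": 0, "z": 0, "rx": 0, "ry": 0, "rz": 0, "claw": 25},
    {"x": 0, "y": 0, "z": 0, "rx": 0, "ry": 0, "rz": 0, "claw": 25},
    {"x": 0, "y": 0, "z": -2, "rx": 0, "ry": 0, "rz": 0, "claw": 25},
    {"x": 0, "y": 0, "z": -5, "rx": 0, "ry": 0, "rz": 0, "claw": 25}
  ]
}}

```text
time_s: 13.72
position: [0.5708, 0.3436, 0.0722]
tcp_rot: [[0.662, 0.507, 0.552], [0.388, -0.862, 0.327], [0.641, -0.002, -0.767]]
force: [-2.8, -1.7, -7.0]
opening: 0.897
grasp_force: 3.6
```

```bash
python3 st.py 52
```

```text
13.725 F tool [-7.   0.1  3.3] world [-2.8 -1.7 -7. ] M [-1.02  1.36  0.15] g 3.631802760064602 0.8971167793581966
xyz [0.3 0.5 0.5] r [-0.015  0.02  -0.015]
```

Only the flap is resting on the fingers now. I'll withdraw straight out.

>>> {"api": "apply_moves", "payload": {
  "rows": [
    {"x": 0, "y": 0, "z": -7, "rx": 0, "ry": 0, "rz": 0, "claw": 25},
    {"x": 0, "y": 0, "z": -14, "rx": 0, "ry": 0, "rz": 0, "claw": 25},
    {"x": 0, "y": 0, "z": -21, "rx": 0, "ry": 0, "rz": 0, "claw": 25},
    {"x": 0, "y": 0, "z": -28, "rx": 0, "ry": 0, "rz": 0, "claw": 25},
    {"x": 0, "y": 0, "z": -36, "rx": 0, "ry": 0, "rz": 0, "claw": 25},
    {"x": 0, "y": 0, "z": -46, "rx": 0, "ry": 0, "rz": 0, "claw": 25},
    {"x": 0, "y": 0, "z": -58, "rx": 0, "ry": 0, "rz": 0, "claw": 25},
    {"x": 0, "y": 0, "z": -75, "rx": 0, "ry": 0, "rz": 0, "claw": 25},
    {"x": 0, "y": 0, "z": -100, "rx": 0, "ry": 0, "rz": 0, "claw": 25},
    {"x": 0, "y": 0, "z": -120, "rx": 0, "ry": 0, "rz": 0, "claw": 25}
  ]
}}

```text
time_s: 14.98
position: [0.5071, 0.3055, 0.1686]
tcp_rot: [[0.656, 0.507, 0.559], [0.384, -0.862, 0.332], [0.65, -0.003, -0.76]]
force: [-0.0, 0.0, 0.7]
opening: 0.902
grasp_force: 0.0
```

```bash
python3 look.py w6; python3 box2.py w6;python3 st.py -70
```

```text
14.975 [0.5071 0.3055 0.1686] [[0.656, 0.507, 0.559], [0.384, -0.862, 0.332], [0.65, -0.003, -0.76]] [ 15.5  30.8 119.7 135.5  14.  -57.7]
orange [ 38. 205.] 900 [0.4567 0.5714 0.0185] top 0.0214 ((458.1218566894531, 574.8721923828125), (55.977779388427734, 16.838565826416016), 4.801596641540527)
blue [79. 26.] 227 [0.7236 0.7794 0.0025] top 0.0038 ((724.4747924804688, 788.009033203125), (54.66604232788086, 28.691730499267578), 68.23249053955078)
blue [155.  34.] 423 [0.7653 0.6468 0.0104] top 0.0116 ((767.1218872070312, 651.2435302734375), (102.14337921142578, 14.11807918548584), 77.76116943359375)
blue [335.  42.] 318 [0.8691 0.3788 0.0314] top 0.0332 ((870.4931030273438, 378.7090759277344), (45.23178482055664, 35.24620056152344), 86.31060028076172)
blue [256. 228.] 978 [0.5629 0.3356 0.0101] top 0.0114 ((564.24853515625, 339.4937744140625), (12.013069152832031, 153.53070068359375), 30.4017391204834)
blue [262. 253.] 850 [0.54   0.3141 0.0296] top 0.0481 ((535.8451538085938, 321.2637634277344), (0.8794441223144531, 134.94216918945312), 30.630714416503906)
roof 15672 med [ 3.660e+01 -1.000e-01  1.171e+02] min/max [[-2.0, -79.5, 113.4], [84.4, 79.6, 122.3]]
((41.282264709472656, 0.0625152587890625), (91.41332244873047, 163.7589874267578), 0.5743886828422546)
yellow 827 med [-1.250e+01 -1.000e-01  1.055e+02] min/max [[-17.2, -24.4, 101.0], [-8.0, 24.4, 109.6]]
yellow yaw err 0.16
grey 5421 med [-13.7  -0.9 103.5] min/max [[-36.6, -73.6, 89.9], [-0.8, 73.7, 113.9]]
slope 34.53927289605747 off 0.10066204193481289
15.025 F tool [-0.9  0.1 -1.3] world [-1.3 -0.9  0.4] M [-0.31  0.46  0.01] g 0.0 0.9021842633430128
xyz [-4.6  0.3  1.7] r [-0.019 -0.09  -0.017]
```

View pics/w6.png

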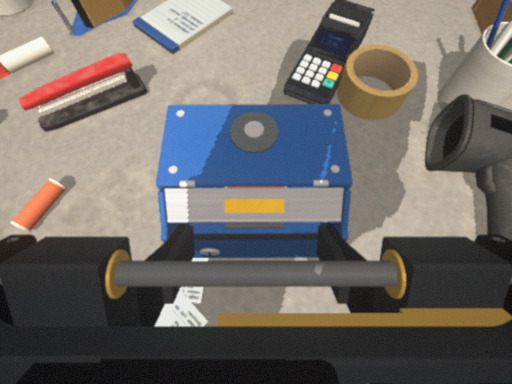

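The flap is shut, with its yellow strip at (254,206) and the same plane as at the start. The hand is empty and clear, and a sliver of orange shows at the hinge gap near (265,187). I'll hand in.

>>> {"api": "apply_moves", "payload": {
  "rows": [
    {"x": 0, "y": 0, "z": -10, "rx": 0, "ry": 0, "rz": 0, "claw": 25},
    {"x": 0, "y": 0, "z": -10, "rx": 0, "ry": 0, "rz": 0, "claw": 25},
    {"x": 0, "y": 0, "z": -10, "rx": 0, "ry": 0, "rz": 0, "claw": 25}
  ]
}}

```text
time_s: 15.4
position: [0.5009, 0.3017, 0.1733]
tcp_rot: [[0.659, 0.507, 0.555], [0.386, -0.862, 0.329], [0.645, -0.002, -0.764]]
force: [0.0, -0.3, -0.6]
opening: 0.906
grasp_force: 0.0
```

```bash
python3 -c "
from rig import *
print(hand_in())"
```

```text
the job is handed in; nothing more can be done
None
```

I put the nearest orange roll in the cash box, released it once I felt it rest on the tray, and handed in at about 15 s. The last picture shows the flap shut, but I couldn't see the roll in the groove and the hand-in gave no verdict.

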